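# Build the lit two-layer thimble plinth with a cork separator

## Robot

A 6-joint arm with a two-finger parallel gripper is mounted at the origin on the work surface. World frame = base frame: x ahead of the robot, y to its left, z up, the work surface at z = 0. Lengths are in m, angles in rad, forces in N, time in s.
With the tool pointing down it reaches from about 0.35 to 0.85 m from the base axis. Payload 8.1 kg.
Tool frame: the origin (TCP) lies midway between the tips of the shut fingers; the grasp point (between the pads) lies 19 mm behind it; z points along the fingers, y is the line along which they close (so a half turn about z gives the same grasp; the last joint's range is limited). The gripper opens to 93 mm and grips with 3 to 60 N. Pads are 15 mm wide; open, the fingers measure 128 mm over their backs; the gripper's body (75 mm by 188 mm) begins 65 mm behind the grasp point.
Start: joints at [1.221, 0.13, 1.488, -0, 1.523, -0.085], TCP at [0.157, 0.579, 0.19] pointing down, gripper open.
Joint ranges: [-2.96, 2.96], [-0.89, 2.26], [0.02, 2.5], [-1.34, 4.48], [0, 2.73], [-2.66, 2.66]. Speed limits (rad/s): [2.39, 2.39, 2.79, 3.14, 3.14, 3.14].

## Interface

Orientations are given as a unit quaternion [x, y, z, w].
In Python, from station import r gives the robot as it stands.
- The arm moves only by the tool play_rows, never from a script. Its argument "commands" is one flat list of numbers, 7 for each row, row after row: the turn, a rotation vector about the tool's x, y, z normalised to -1 to 1, where 1 is 0.08 rad, then the shift along the tool's x, y, z normalised to -1 to 1, where 1 is 40 mm, then the opening, from 0 (shut) to 1 (fully open). A call has 1 to 5 rows; each row shifts and turns the commanded pose from where the row before left it, along the tool's axes as they then stand; what a row does not reach is not made up. A row lasts 1/12 s, in which the tool goes at most 41.7 mm and 7.16 degrees, less where a joint would pass 70% of its speed; a pose out of reach is approached as far as the arm can. A call with a number of a shift or a turn outside -1 to 1 is refused whole. A call with a gripper value outside its range is refused whole. The fingers move at their own pace and stop on an object; "newtons" is the grip in N (left out, the last holds). Time passes only in rows, so rows that do not move let the fingers close. It gives the time, the measured TCP pose, the force, the opening and the grip force at its end, in the units of the state.
- r.state(): the state, without advancing time (a new reading comes with each control period).
- r.camera(name): name is "side" or "top"; returns the picture (400x640x3 uint8, red, green, blue); there is no depth.
- r.calibration(name): a dict with "fovy" (degrees; the focal length in pixels is half the picture's height over the tangent of half this angle, whatever the lens; pixels are square), "cx", "cy" (the principal point, pixels), "world_to_cam" (4x4, takes a point from world to camera coordinates). Camera axes: x right, y up, looking along -z (the intrinsics and any distortion apply to the point x, -y, -z); pixel columns grow to the right and rows downward; lengths in m; the calibration is good to about 2 mm. A picture is of the moment at which its call begins. calibration takes no time and is no camera call.
- r.job_done(): hands the job in; it is judged then, once.
The state is a dict: "time": time; "qpos": joint angles; "qvel": joint speeds; "joint_torque": joint torques, N m; "tool_pos": TCP position; "tool_rot": TCP orientation; "contact_force": force on the tool from outside, world axes, zero at the start; "wrist_torque": the same for the moment, N m; "gripper_width": finger opening in m; "gripper_force": force on a finger pad.
Only numpy, scipy, OpenCV 4.12 (cv2) and the standard library are available. Lean on these libraries where they do the work, as an engineer would, in place of code of your own. Each camera call takes 0.05 s, during which the arm holds its last target. There are 200 camera calls.

## Task

Build up the plinth on the lit riser: lay the cork separator squarely on the grey glass slab, then set the mint slab with its two thimbles upright on the cork, both lined up centred over the grey slab, and finally press the riser's chrome button to switch on the light. Lower the pieces into place and let go, never dropping them, and leave the grey slab and everything else on the table where it is.

Things in the scene. Friction and masses are not known exactly. Their poses are not given: they have to be found in the camera images.
- riser: glowing white acrylic riser box, 220 x 120 mm, 40 mm high, fixed. Origin: centre of its underside; x is its long direction; the button is near its -x end (the end nearer the robot), the grey slab lies on its other part
- light_button (a joint): the chrome push button on top of the riser: 0 when up, grows as it is pressed straight down, 0.006 m fully down (about 4 N); it counts as pressed from 0.004 m; springs back by itself
- light_button_top (a point): centre of the top face of the chrome button, which is 28 mm across, 80 mm from the riser's centre towards the riser's -x end
- base_slab: dark grey glass slab, 120 x 60 x 12 mm, 0.22 kg, loose, lying on the riser (the bottom layer). Origin: centre of its underside; x along the 120 mm
- separator: cork-faced rigid separator sheet, 130 x 68 x 6 mm, about 0.06 kg, leaning on one of the easels at 35 degrees. Origin: centre of its underside (the face on the easel); x along the 130 mm (uphill on the easel), z out of its upper face. Slightly larger than the slabs
- top_slab: mint green slab, 120 x 60 x 14 mm, about 0.27 kg, leaning on the other easel at 35 degrees, with a mint glass thimble and a titanium thimble (22 mm across, 24 mm high) fixed on its upper face, 40 mm either side of its middle along its length. Origin: centre of its underside (the face on the easel); x along the 120 mm (uphill on the easel), z out of its upper face
- easel_left: first easel, fixed: white foot plate 140 x 50 mm and two aluminium ribs (38 mm over both, narrower than what leans on them) sloping 35 degrees, high end towards the robot, so the sheet faces away from it, with an 8 mm high lip at the low end. Origin: centre of its underside; x points uphill; the slope passes 55 mm above the origin, top end 97 mm high. Holds the separator or the mint slab
- easel_right: second easel, fixed: white foot plate 140 x 50 mm and two aluminium ribs (38 mm over both, narrower than what leans on them) sloping 35 degrees, high end towards the robot, so the sheet faces away from it, with an 8 mm high lip at the low end. Origin: centre of its underside; x points uphill; the slope passes 55 mm above the origin, top end 97 mm high. Holds the separator or the mint slab
- bead_jar: white ceramic bead jar with lid, 72 mm across, 93 mm high, bystander. Origin: centre of its underside
- gauge_bar: stainless steel sewing gauge bar with a blue cursor, 150 x 22 x 4 mm, lying flat, bystander. Origin: centre of its underside; x along its length
- porcelain_thimble: large blue porcelain thimble, 28 mm across, 30 mm high, bystander. Origin: centre of its underside
- amber_thimble: large amber thimble, 28 mm across, 30 mm high, bystander. Origin: centre of its underside
- thread_spool: lilac thread spool standing upright, 38 mm across, 50 mm high, bystander. Origin: centre of its underside
- pin_tin: flat round metal pin tin, 72 mm across, 22 mm high, bystander. Origin: centre of its underside
Not all that is in view belongs to the job. Leave any purple look-alike of the separator alone. Leave any red look-alike of the base_slab alone.

How it is judged:
On the way, in this order (a step that is already met when the one before it is completed fails the run):
1. the cork separator lies flat and squarely on the grey slab, released (x of separator in the frame of base_slab between -0.01 and 0.01 m and y of separator in the frame of base_slab between -0.01 and 0.01 m and z of separator in the frame of base_slab between 0.009 and 0.015 m and angle between the x axis of separator and the x axis of base_slab, either way round below 0.12 rad and angle between separator's own z axis and vertical below 0.08 rad and contact force between the fingers and separator below 0.05 N and linear speed of separator below 0.02 m/s and contact force between separator and base_slab above 0.05 N), for 0.2 s.
2. the mint slab lies flat, thimbles up, on the separator and lined up over the grey slab, released (all of step 1 and x of top_slab in the frame of base_slab between -0.01 and 0.01 m and y of top_slab in the frame of base_slab between -0.01 and 0.01 m and z of top_slab in the frame of base_slab between 0.015 and 0.021 m and angle between the x axis of top_slab and the x axis of base_slab, either way round below 0.12 rad and angle between top_slab's own z axis and vertical below 0.08 rad and contact force between the fingers and top_slab below 0.05 N and linear speed of top_slab below 0.02 m/s and contact force between top_slab and separator above 0.3 N), for 0.2 s.
3. the chrome button is pressed down, at least 4 mm (value of joint light_button above 0.004 m), for 0.05 s.
At the end, for the whole second after the job is handed in: Grey slab, cork separator and mint slab (thimbles up) lie flat in that order on the riser, separator and mint slab centred over the grey slab within 10 mm each way and 7 degrees, released and at rest; the button was pressed and is up again (all of step 2 and value of joint light_button below 0.0015 m); the robot touches nothing.
It fails at once if the grey slab is shifted by more than 12 mm (distance of base_slab from where it was at the start of the episode above 0.012 m).
It fails at once if the separator or the mint slab is dropped (falls freely at over 0.5 m/s, that is more than about 13 mm) ((contact force between anything else and separator below 0.02 N and linear speed of separator above 0.5 m/s) or (contact force between anything else and top_slab below 0.02 N and linear speed of top_slab above 0.5 m/s)).
It fails at once if a bystander (jar, gauge bar, loose thimbles, spool, tin) is moved by more than 20 mm (distance of any of bead_jar, gauge_bar, porcelain_thimble, amber_thimble, thread_spool, pin_tin from where it was at the start of the episode above 0.02 m).
It also fails if it takes over 69 s, if anything falls off the work surface, if the arm or the gripper's body presses on something with over 40 N, if the wrist force passes 120 N, or if a joint passes its speed limit or range.

## Working session

There is one attempt and no reset: what is moved stays moved. The work goes in short steps, Python scripts to look and compute and a tool call to move; the robot and the scene stay as the last step left them, time stands still between calls to the robot, and variables do not carry over. Pictures are saved under pics/ and viewed, at most 10 in all, crops included, and the job is handed in when it is done.

Besides the shell and the picture viewer there is one more tool, called after "Call:" as a command line: name --argument value ..., lists and objects as JSON in quotes. play_rows: Moves the arm, as the interface text tells. Its arguments: {"type":"object","properties":{"commands":{"type":"array"},"newtons":{"type":"number"}},"required":["commands"]}

```bash
ls; mkdir -p pics; python3 - <<'E'
from station import r
import cv2
for n in("top","side"):
    cv2.imwrite(f"pics/{n}0.png",r.camera(n)[:,:,::-1]); print(r.calibration(n))
print(r.state())
E
```

```text
pics
{'fovy': 54.624337076524505, 'cx': 316.9173127437203, 'cy': 189.58315913311714, 'world_to_cam': array([[-0.0194645 , -0.99965944,  0.01738217, -0.00891273],
       [ 0.99399134, -0.01747527,  0.10805475, -0.56843594],
       [-0.10771419,  0.01938096,  0.99399297, -1.19001261],
       [ 0.        ,  0.        ,  0.        ,  1.        ]])}
{'fovy': 54.9783115292282, 'cx': 323.42789631778345, 'cy': 198.3049627524519, 'world_to_cam': array([[-0.92665012, -0.37536497,  0.02051089,  0.53143618],
       [ 0.23351423, -0.53199402,  0.81391244, -0.18389458],
       [-0.29460255,  0.75900165,  0.58062539, -0.81225092],
       [ 0.        ,  0.        ,  0.        ,  1.        ]])}
{'time': 0.1, 'qpos': array([ 1.22061657e+00,  1.31076782e-01,  1.48916293e+00, -1.32985784e-06,
        1.52299739e+00, -8.54092860e-02]), 'qvel': array([-0.00157786, -0.00338351, -0.00292858, -0.00165542, -0.00050357,
        0.00091841]), 'joint_torque': array([ 1.33720747e-03, -5.61338210e+01, -4.93099737e+01,  7.70279369e-02,
        2.90405669e-02, -3.02779131e-05]), 'tool_pos': array([0.15680532, 0.57857104, 0.18870177]), 'tool_rot': array([ 1.31998804e-01,  9.91249535e-01, -8.02942565e-04, -1.77014827e-04]), 'contact_force': array([-0.19197662,  0.71227796,  0.00296779]), 'wrist_torque': array([-0.03630381, -0.00210448, -0.0473909 ]), 'gripper_force': 0.0, 'gripper_width': 0.09322451408788328}
```

View pics/top0.png

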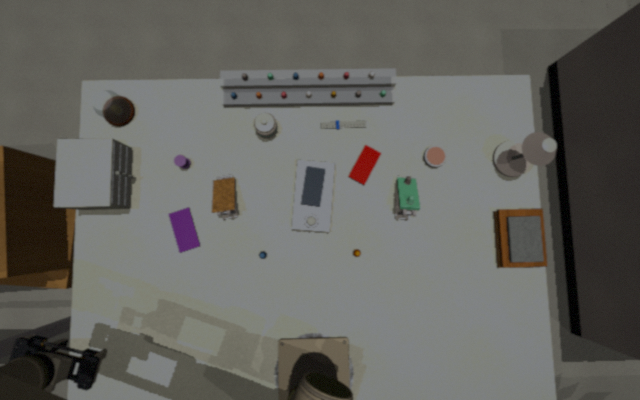

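View pics/side0.png

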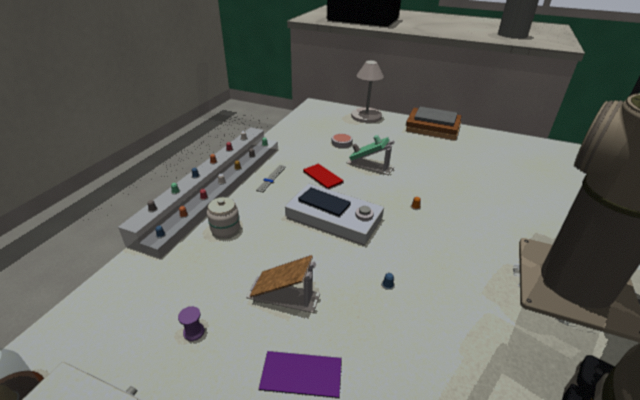

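The top view shows the cork sheet on the left easel (about 225,195), the riser with the grey slab (about 313,187) and button (311,221), and the mint slab on the right easel (about 408,194). The purple and red decoys are at (185,230) and (365,165). I'll enlarge these areas.

```bash
python3 - <<'E'
import cv2,numpy as np
t=cv2.imread("pics/top0.png");s=cv2.imread("pics/side0.png")
def c(im,x0,y0,w,h,k,g=1.6):
    o=cv2.resize(im[y0:y0+h,x0:x0+w],None,fx=k,fy=k,interpolation=cv2.INTER_CUBIC)
    o=np.clip(255*(o/255.)**(1/g),0,255).astype(np.uint8)
    for i in range(0,w,10):
        cv2.line(o,(i*k,0),(i*k,6),(0,0,255),1)
        if i%20==0:cv2.putText(o,str(x0+i),(i*k,18),0,.4,(0,0,255),1)
    for i in range(0,h,10):
        cv2.line(o,(0,i*k),(6,i*k),(0,0,255),1); cv2.putText(o,str(y0+i),(8,i*k+4),0,.4,(0,0,255),1)
    return o
cv2.imwrite("pics/m1.png",np.hstack([c(t,205,170,40,55,6),c(t,285,155,55,83,6)[:330],c(t,390,170,38,55,6)]))
A=c(s,245,250,80,65,5);B=c(s,340,130,60,65,5)
cv2.imwrite("pics/m2.png",np.hstack([A,B]))
B=c(t,285,150,60,90,6);cv2.imwrite("pics/m3.png",np.hstack([B,c(s,280,180,72,60,6).repeat(1,0)[:360] if 0 else cv2.copyMakeBorder(c(s,280,180,72,60,6),0,180,0,0,0)]))
E
```

```text
(no output)
```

View pics/m1.png

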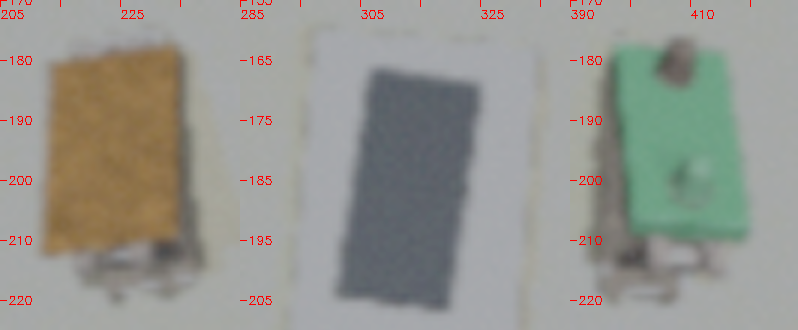

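View pics/m2.png

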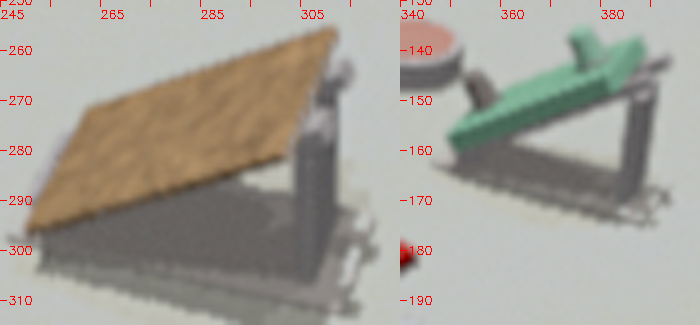

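```bash
cat > h.py <<'E'
import cv2,numpy as np
from station import r
from scipy.optimize import least_squares
from scipy.spatial.transform import Rotation as R
def proj(n,P):
    c=r.calibration(n);f=200/np.tan(np.radians(c["fovy"]/2))
    M=c["world_to_cam"];q=np.atleast_2d(P)@M[:3,:3].T+M[:3,3]
    return np.c_[c["cx"]+f*q[:,0]/-q[:,2],c["cy"]-f*q[:,1]/-q[:,2]]
def back(n,uv,z):
    g=lambda p:(proj(n,[p[0],p[1],z])[0]-uv)
    return least_squares(g,[.55,0]).x
def rot(yaw,tilt): # object x points along yaw direction, raised by tilt
    return R.from_euler("ZY",[yaw,-tilt])
def box(p,Rm,L,W,H):
    v=np.array([[a*L/2,b*W/2,c*H] for a in(-1,1) for b in(-1,1) for c in(0,1)])
    return Rm.apply(v)+p
def contour(im,roi,f):
    x,y,w,h=roi;k=8
    o=cv2.resize(im[y:y+h,x:x+w],None,fx=k,fy=k,interpolation=cv2.INTER_CUBIC)
    hsv=cv2.cvtColor(o,cv2.COLOR_BGR2HSV).astype(int)
    m=f(hsv).astype(np.uint8)
    cs,_=cv2.findContours(m,cv2.RETR_EXTERNAL,cv2.CHAIN_APPROX_NONE)
    c=max(cs,key=cv2.contourArea)[:,0].astype(float)
    return (c+.5)/k-.5+[x,y]
def resid(n,c,V,sub=6):
    hull=cv2.convexHull(proj(n,V).astype(np.float32))
    return np.array([cv2.pointPolygonTest(hull,(float(a),float(b)),True) for a,b in c[::sub]])
def fit(obs,model,p0,**k):
    s=least_squares(lambda p:np.concatenate([resid(n,c,model(p)) for n,c in obs]),p0,loss="soft_l1",f_scale=.3,x_scale=[.01]*(len(p0)-1)+[.1],diff_step=1e-4,**k)
    res=np.concatenate([resid(n,c,model(s.x)) for n,c in obs])
    return s.x,np.sqrt(np.mean(res**2)),np.median(abs(res))
def cork(h):return (h[...,0]>8)&(h[...,0]<25)&(h[...,1]>90)
def mint(h):return (h[...,0]>55)&(h[...,0]<90)&(h[...,1]>75)
T=np.radians(35)
E
cat > f.py <<'E'
from h import *
t=cv2.imread("pics/top0.png");s=cv2.imread("pics/side0.png")
dark=lambda h:(h[...,2]<85)
for nm,f,rt,rs,d in [("cork",cork,(203,170,42,52),(240,245,85,65),(.13,.068,.006)),("mint",mint,(390,168,36,52),(340,130,58,40),(.12,.06,.014))]:
    obs=[("top",contour(t,rt,f)),("side",contour(s,rs,f))]
    p0=[*back("top",[rt[0]+rt[2]/2,rt[1]+rt[3]/2],.055),.055,np.pi]
    for o in (obs,obs[:1]):
        for tz in (0,1):
            if o is not obs: 
                m=lambda p:box(np.array([p[0],p[1],.055]),rot(p[2],T),*d);q=p0[:2]+p0[3:]
            else: m=lambda p:box(np.array(p[:3]),rot(p[3],T),*d);q=p0
        x,a,b=fit(o,m,q);print(nm,len(o),x.round(4),a.round(3),b.round(3))
obs=[("top",contour(t,(292,160,40,48),dark)),("side",contour(s,(296,186,58,30),dark))]
for o in(obs,obs[:1],obs[1:]):
    x,a,b=fit(o,lambda p:box(np.array([p[0],p[1],.04]),rot(p[2],0),.12,.06,.012),[*back("top",[313,187],.05),0]);print("grey",x.round(4),a.round(3),b.round(3))
for uv in([311,221],):print("button",back("top",uv,.045))
print(back("side",[365,211],.045))
white=None
E
python3 f.py; python3 - <<'E'
E
```

```text
cork 2 [0.5562 0.2669 0.053  3.2319] 0.818 0.593
cork 1 [0.5545 0.2671 3.293 ] 0.55 0.427
mint 2 [ 0.5437 -0.2979  0.0531  2.9598] 1.801 0.693
mint 1 [ 0.5426 -0.2975  2.9869] 1.925 1.03
grey [ 0.5769 -0.0072  0.    ] 1.461 0.97
grey [ 5.776e-01 -6.300e-03 -4.000e-04] 1.502 1.069
grey [ 0.5764 -0.0082  0.    ] 1.376 0.971
button [0.46940682 0.00100372]
[ 0.47046874 -0.01232492]
```

View pics/m3.png

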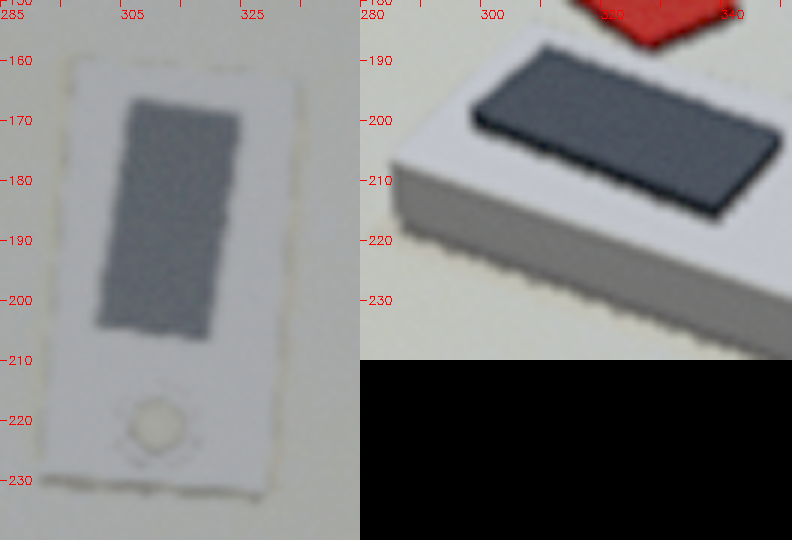

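```bash
cat >> h.py <<'E'
from scipy.optimize import minimize
def fit(obs,model,p0,**k):
    p0=np.array(p0,float);sc=np.r_[[.01]*(len(p0)-1),.1]
    res=lambda p:np.concatenate([resid(n,c,model(p)) for n,c in obs])
    g=lambda u:np.sum(np.sqrt(1+(res(p0+u*sc)/.3)**2)-1)
    n=len(p0);S=np.vstack([np.zeros(n),np.eye(n)])-.3
    u=minimize(g,np.zeros(n),method="Nelder-Mead",options=dict(initial_simplex=S,maxiter=600,xatol=1e-3,fatol=1e-3)).x
    q=res(p0+u*sc);return p0+u*sc,np.sqrt(np.mean(q**2)),np.median(abs(q))
E
python3 f.py
```

```text
cork 2 [0.5562 0.2669 0.053  3.2319] 0.818 0.592
cork 1 [0.5545 0.2671 3.293 ] 0.55 0.427
mint 2 [ 0.5437 -0.2979  0.0531  2.9598] 1.802 0.692
mint 1 [ 0.5425 -0.2975  2.9895] 1.919 1.021
grey [ 0.5771 -0.0072 -0.1629] 0.801 0.643
grey [ 0.5772 -0.0064 -0.1639] 0.686 0.671
grey [ 0.5766 -0.0095 -0.1623] 0.849 0.782
button [0.46940682 0.00100372]
[ 0.47046874 -0.01232492]
```

```bash
python3 - <<'E'
from h import *
t=cv2.imread("pics/top0.png");s=cv2.imread("pics/side0.png")
dark=lambda h:(h[...,2]<85)
L=[]
for nm,f,rt,rs,p,V in [("cork",cork,(203,170,42,52),(240,245,85,65),0,box([.5562,.2669,.053],rot(3.2319,T),.13,.068,.006)),
 ("mint",mint,(390,168,36,52),(340,130,58,40),0,box([.5437,-.2979,.0531],rot(2.9598,T),.12,.06,.014)),
 ("grey",dark,(292,160,40,48),(296,186,58,30),0,box([.5771,-.0072,.04],rot(-.1629,0),.12,.06,.012))]:
    row=[]
    for n,im,ro in(("top",t,rt),("side",s,rs)):
        c=contour(im,ro,f);x,y,w,h=ro;k=5
        o=cv2.resize(im[y:y+h,x:x+w],None,fx=k,fy=k)
        D=lambda q:np.round((np.asarray(q)-[x,y]+.5)*k).astype(np.int32)
        cv2.polylines(o,[D(c)],1,(0,255,0),1)
        cv2.polylines(o,[cv2.convexHull(D(proj(n,V)))],1,(0,0,255),1)
        row.append(cv2.resize(o,None,fx=.75,fy=.75,interpolation=cv2.INTER_AREA))
    H=300;row=[cv2.copyMakeBorder(a,0,H-len(a),0,0,0)[:H] for a in row];L.append(np.hstack(row))
W=max(a.shape[1] for a in L)
a=np.hstack(L[:1]+L[2:]);b=L[1];W=max(a.shape[1],b.shape[1])
P=np.vstack([cv2.copyMakeBorder(q,0,0,0,W-q.shape[1],0) for q in(a,b)]);P=P[:,:];P=cv2.resize(P,(800,int(P.shape[0]*800/W))) if W>800 else P
print(P.shape);cv2.imwrite("pics/m4.png",P)
E
```

```text
(568, 800, 3)
```

View pics/m4.png

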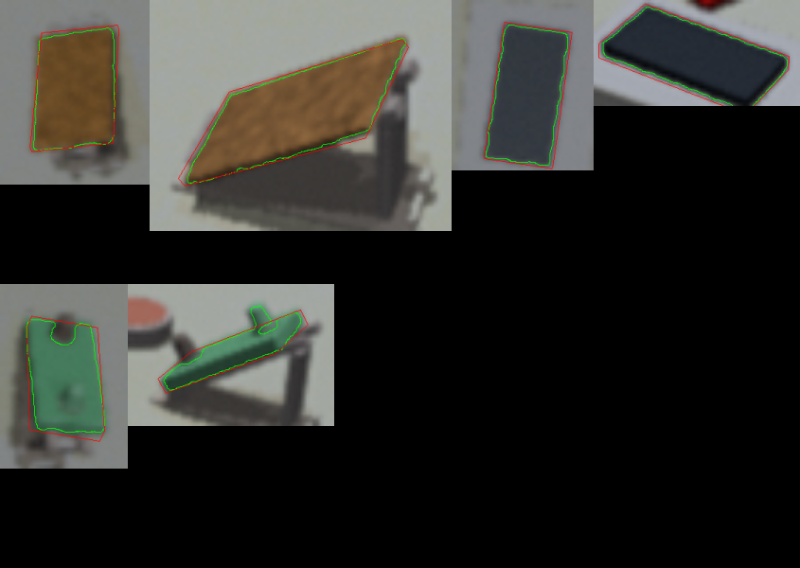

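```bash
cat >> h.py <<'E'
def fit2(obs,model,p0):
    p0=np.array(p0,float);no=len(obs);sc=np.r_[[.01]*(len(p0)-1),.1,[.5]*no];P=np.r_[p0,[.4]*no];n=len(P)
    res=lambda p:np.concatenate([resid(nn,c,model(p[:-no]))-p[len(p0)+i] for i,(nn,c) in enumerate(obs)])
    g=lambda u:np.sum(np.log1p((res(P+u*sc)/.4)**2))
    u=np.zeros(n)
    for _ in range(3):
        S=u+np.vstack([np.zeros(n),np.eye(n)])*.4
        u=minimize(g,u,method="Nelder-Mead",options=dict(initial_simplex=S,maxiter=1500,xatol=1e-3,fatol=1e-3)).x
    q=res(P+u*sc);return P+u*sc,np.sqrt(np.mean(q**2)),np.median(abs(q))
E
sed -i 's/x,a,b=fit(/x,a,b=fit2(/; s/,obs\[:1\]):/,obs[:1]):/' f.py
cat >> f.py <<'E'
# riser white-ish top outline hand corners (top view) 
for uv,z in (([297.1,159.6],.04),([334.2,162.6],.04),([329.3,232.5],.04),([292,230],.04)):print(back("top",uv,z).round(4))
print(back("top",[310.9,220.8],.048))
E
python3 f.py
```

```text
Traceback (most recent call last):
  File "f.py", line 12, in <module>
    x,a,b=fit2(o,m,q);print(nm,len(o),x.round(4),a.round(3),b.round(3))
          ~~~~^^^^^^^
  File "h.py", line 50, in fit2
    u=minimize(g,u,method="Nelder-Mead",options=dict(initial_simplex=S,maxiter=1500,xatol=1e-3,fatol=1e-3)).x
      ~~~~~~~~^^^^^^^^^^^^^^^^^^^^^^^^^^^^^^^^^^^^^^^^^^^^^^^^^^^^^^^^^^^^^^^^^^^^^^^^^^^^^^^^^^^^^^^^^^^^^
  File "h.py", line 46, in <lambda>
    g=lambda u:np.sum(np.log1p((res(P+u*sc)/.4)**2))
                                ~~~^^^^^^^^
  File "h.py", line 45, in <lambda>
    res=lambda p:np.concatenate([resid(nn,c,model(p[:-no]))-p[len(p0)+i] for i,(nn,c) in enumerate(obs)])
                                 ~~~~~^^^^^^^^^^^^^^^^^^^^^
  File "h.py", line 26, in resid
    hull=cv2.convexHull(proj(n,V).astype(np.float32))
                        ~~~~^^^^^
  File "h.py", line 6, in proj
    c=r.calibration(n);f=200/np.tan(np.radians(c["fovy"]/2))
ValueError: time passes only in moves, steps and waits
```

```bash
sed -i 's/c=r.calibration(n);f=/c=CAL(n);f=/' h.py; sed -i '1a import functools' h.py; sed -i '/^from station/a CAL=functools.cache(lambda n:r.calibration(n))' h.py; python3 f.py
```

```text
cork 2 [0.5549 0.2672 0.0545 3.2789 0.4825 1.0003] 0.221 0.129
cork 1 [0.5547 0.2671 3.2776 0.4843] 0.214 0.121
mint 2 [ 0.5453 -0.2986  0.0517  3.0399  0.8273  0.7454] 1.592 0.135
mint 1 [ 0.5454 -0.2977  3.0399  0.8606] 1.663 0.125
grey [ 0.5768 -0.0072 -0.1664  0.6194  0.7793] 0.302 0.233
grey [ 0.5773 -0.0064 -0.1672  0.6653] 0.184 0.151
grey [ 0.5763 -0.0081 -0.1655  0.7931] 0.182 0.098
button [0.46940682 0.00100372]
[ 0.47046874 -0.01232492]
[0.6633 0.0414]
[ 0.6518 -0.0755]
[ 0.433 -0.055]
[0.4429 0.0602]
[0.46994492 0.00130874]
```

```bash
cat >> h.py <<'E'
CORK=(np.array([.555,.267,.0545]),rot(3.278,T)); MINT=(np.array([.5453,-.298,.0525]),rot(3.040,T))
GREY=np.array([.577,-.0072,.04]); GY=np.pi-.1665
FL=R.from_euler("x",np.pi)
def plan(pos,Ro,grip=1,start=None,n=None,dec=2):
    """rows from the measured pose to TCP pos, object-like frame Ro (tool = Ro*FL)"""
    s=r.state();p,q=(s["tool_pos"],R.from_quat(s["tool_rot"])) if start is None else start
    g=Ro*FL;w=(q.inv()*g).as_rotvec();d=np.asarray(pos)-p
    n=n or int(np.ceil(max(np.linalg.norm(d)/.039,np.linalg.norm(w)/.078,1)));
    for i in range(n):
        q1=q*R.from_rotvec(w/(n)); tgt=p+d/n
        t=np.clip(np.round(q1.inv().apply(tgt-p)/.04,dec),-1,1);a=np.round(w/n/.08,dec)
        q=q*R.from_rotvec(a*.08);p=p+q.apply(t*.04)
        # re-plan the remainder
        m=n-1-i
        print(",".join(f"{v:g}" for v in [*a,*t,grip]),end=",  " if m and (i+1)%5 else "\n")
        if m: w=(q.inv()*g).as_rotvec()*1; d=np.asarray(pos)-p; n_=m; w=w*(n/m); d=d*(n/m)
    return p,q
def rep(pos=None,Ro=None):
    s=r.state();print("t",round(s["time"],2),"p",s["tool_pos"].round(4),"F",s["contact_force"].round(1),"w",round(s["gripper_width"],4),s["gripper_force"].__round__(1))
    q=R.from_quat(s["tool_rot"])*FL.inv();print("x",q.as_matrix()[:,0].round(3),"z",q.as_matrix()[:,2].round(3),"q",s["qpos"].round(2))
E
python3 - <<'E'
from h import *
p,q=CORK
a=plan(p+q.apply([0,0,.09]),q)
print(a[0],p+q.apply([0,0,.09]))
print();a=plan(p+q.apply([0,0,-.007]),q,start=a)
E
```

```text
0.1,0.5,-0.32,-0.85,-0.32,0.07,1,  0.1,0.5,-0.32,-0.85,-0.34,0.04,1,  0.1,0.5,-0.32,-0.84,-0.36,0.01,1,  0.1,0.5,-0.33,-0.83,-0.38,-0.02,1,  0.1,0.5,-0.32,-0.81,-0.4,-0.05,1
0.1,0.5,-0.33,-0.8,-0.42,-0.08,1,  0.1,0.5,-0.32,-0.79,-0.44,-0.11,1,  0.1,0.5,-0.33,-0.77,-0.46,-0.14,1,  0.1,0.5,-0.32,-0.75,-0.49,-0.17,1,  0.1,0.5,-0.33,-0.73,-0.51,-0.19,1
0.1,0.51,-0.32,-0.71,-0.53,-0.22,1,  0.1,0.5,-0.33,-0.69,-0.55,-0.24,1,  0.1,0.51,-0.32,-0.66,-0.56,-0.26,1,  0.11,0.5,-0.33,-0.64,-0.58,-0.28,1,  0.1,0.51,-0.32,-0.6,-0.61,-0.31,1
[0.60615437 0.27388219 0.12839141] [0.60614236 0.27401979 0.12822368]

0,-0,-0,-0,0,0.81,1,  0,-0,-0,-0,0,0.81,1,  0,-0,-0,-0,0,0.81,1
```

Call:
play_rows --commands '[0.1, 0.5, -0.32, -0.85, -0.32, 0.07, 1, 0.1, 0.5, -0.32, -0.85, -0.34, 0.04, 1, 0.1, 0.5, -0.32, -0.84, -0.36, 0.01, 1, 0.1, 0.5, -0.33, -0.83, -0.38, -0.02, 1, 0.1, 0.5, -0.32, -0.81, -0.4, -0.05, 1]'

```text
time: 0.52
tool_pos: [0.3057, 0.472, 0.1751]
tool_rot: [0.066, 0.992, -0.006, -0.103]
contact_force: [0.6, 1.1, -0.3]
gripper_width: 0.0925
gripper_force: 0.0
```

Call:
play_rows --commands '[0.1, 0.5, -0.33, -0.8, -0.42, -0.08, 1, 0.1, 0.5, -0.32, -0.79, -0.44, -0.11, 1, 0.1, 0.5, -0.33, -0.77, -0.46, -0.14, 1, 0.1, 0.5, -0.32, -0.75, -0.49, -0.17, 1, 0.1, 0.5, -0.33, -0.73, -0.51, -0.19, 1]'

```text
time: 0.93
tool_pos: [0.4538, 0.3666, 0.1613]
tool_rot: [0.0, 0.979, -0.013, -0.203]
contact_force: [0.3, 0.6, 0.6]
gripper_width: 0.0932
gripper_force: 0.0
```

Call:
play_rows --commands '[0.1, 0.51, -0.32, -0.71, -0.53, -0.22, 1, 0.1, 0.5, -0.33, -0.69, -0.55, -0.24, 1, 0.1, 0.51, -0.32, -0.66, -0.56, -0.26, 1, 0.11, 0.5, -0.33, -0.64, -0.58, -0.28, 1, 0.1, 0.51, -0.32, -0.6, -0.61, -0.31, 1]'

```text
time: 1.35
tool_pos: [0.5935, 0.2671, 0.1478]
tool_rot: [-0.061, 0.953, -0.02, -0.296]
contact_force: [1.1, 0.6, 0.4]
gripper_width: 0.0929
gripper_force: 0.0
```

Call:
play_rows --commands '[0, 0, 0, 0, 0, 0, 1, 0, 0, 0, 0, 0, 0, 1, 0, 0, 0, 0, 0, 0, 1]'

```text
time: 1.6
tool_pos: [0.5919, 0.27, 0.1481]
tool_rot: [-0.061, 0.953, -0.02, -0.295]
contact_force: [0.2, -0.2, 0.3]
gripper_width: 0.0929
gripper_force: 0.0
```

```bash
python3 - <<'E'
from h import *
rep();p,q=CORK;print(q.as_matrix()[:,[0,2]].T.round(3))
a=plan(p+q.apply([0,0,.09]),q);print()
a=plan(p+q.apply([0,0,-.007]),q,start=a)
E
```

```text
t 1.6 p [0.5919 0.27   0.1481] F [ 0.2 -0.2  0.3] w 0.0929 0.0
x [-0.819 -0.105  0.564] z [0.559 0.073 0.826] q [ 0.29  1.02  0.49  0.11  2.22 -1.36]
[[-0.812 -0.111  0.574]
 [ 0.568  0.078  0.819]]
0.04,0.14,-0.09,-0.59,0.05,0.2,1

0,0,-0,0,0,0.81,1,  0,0,-0,0,0,0.81,1,  0,0,-0,0,0,0.8,1
```

Call:
play_rows --commands '[0.04, 0.14, -0.09, -0.59, 0.05, 0.2, 1, 0, 0, 0, 0, 0, 0, 1, 0, 0, 0, 0, 0, 0, 1]'

```text
time: 1.85
tool_pos: [0.6052, 0.2746, 0.1277]
tool_rot: [-0.066, 0.951, -0.021, -0.301]
contact_force: [0.3, 0.8, 0.3]
gripper_width: 0.0929
gripper_force: 0.0
```

```bash
python3 - <<'E'
from h import *
rep();p,q=CORK
a=plan(p+q.apply([0,0,-.007]),q,n=5)
E
```

```text
t 1.85 p [0.6052 0.2746 0.1277] F [0.3 0.8 0.3] w 0.0929 0.0
x [-0.81  -0.112  0.575] z [0.569 0.079 0.818] q [ 0.29  1.13  0.36  0.12  2.26 -1.37]
-0,-0,0,-0,-0,0.48,1,  -0,-0,0,-0,-0,0.48,1,  -0.01,-0.01,0,-0,-0,0.48,1,  -0,-0,0.01,-0.01,-0.01,0.48,1,  -0.01,-0.01,0,-0,-0.01,0.48,1
```

Call:
play_rows --commands '[0, 0, 0, 0, 0, 0.48, 1, 0, 0, 0, 0, 0, 0.48, 1, 0, 0, 0, 0, 0, 0.48, 1, 0, 0, 0, 0, 0, 0.48, 1, 0, 0, 0, 0, 0, 0.48, 1]'

```text
time: 2.27
tool_pos: [0.5531, 0.2675, 0.0559]
tool_rot: [-0.066, 0.953, -0.02, -0.295]
contact_force: [0.6, -0.3, -0.4]
gripper_width: 0.093
gripper_force: 0.0
```

Call:
play_rows --commands '[0, 0, 0, 0, 0, 0, 0.8, 0, 0, 0, 0, 0, 0, 0.72, 0, 0, 0, 0, 0, 0, 0.6, 0, 0, 0, 0, 0, 0, 0.5, 0, 0, 0, 0, 0, 0, 0.4]' --newtons 15

```text
time: 2.68
tool_pos: [0.5543, 0.2666, 0.0529]
tool_rot: [-0.065, 0.952, -0.02, -0.297]
contact_force: [-0.0, 0.5, -0.1]
gripper_width: 0.0643
gripper_force: 0.0
```

Call:
play_rows --commands '[0, 0, 0, 0, 0, 0, 0.3, 0, 0, 0, 0, 0, 0, 0.3, 0, 0, 0, 0, 0, 0, 0.3]'

```text
time: 2.93
tool_pos: [0.5529, 0.2662, 0.0507]
tool_rot: [-0.065, 0.952, -0.02, -0.299]
contact_force: [-1.6, -0.4, 0.2]
gripper_width: 0.0441
gripper_force: 0.0
```

```bash
python3 - <<'E'
from h import *
rep();p,q=CORK;s=r.state();print("tcp in cork frame",q.inv().apply(s["tool_pos"]-p).round(4))
t=r.camera("top");sd=r.camera("side")
a=cv2.resize(t[165:230,190:260],(400,371));b=cv2.resize(sd[240:310,235:330],(400,295))
cv2.imwrite("pics/g1.png",np.vstack([a,b])[:,:,::-1] if 0 else np.hstack([a,cv2.copyMakeBorder(b,0,76,0,0,0)])[:,:,::-1])
E
```

```text
t 2.93 p [0.5529 0.2662 0.0507] F [-1.6 -0.4  0.2] w 0.0441 0.0
x [-0.813 -0.112  0.572] z [0.567 0.078 0.82 ] q [ 0.3   0.95  0.78  0.1   2.01 -1.39]
tcp in cork frame [-0.0004  0.0005 -0.0044]
```

View pics/g1.png

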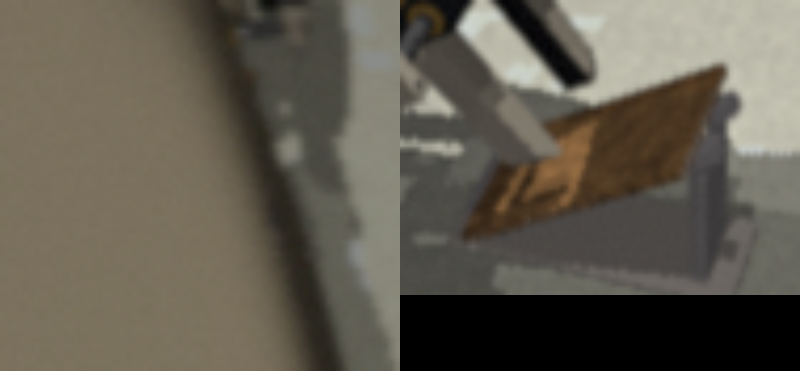

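The near fingertip at about (540,155) in the crop lies on the cork face. The open tips evidently retract behind the TCP because of the finger linkage. I'll reopen to about 75 mm and measure the tip offset.

```bash
python3 - <<'E'
from h import *
cv2.imwrite("pics/w44.png",r.camera("side")[:,:,::-1]);s=r.state();np.savez("w44.npz",p=s["tool_pos"],q=s["tool_rot"],w=s["gripper_width"])
E
```

Call:
play_rows --commands '[0, 0, 0, 0, 0, -0.1, 0.6, 0, 0, 0, 0, 0, -0.1, 0.8, 0, 0, 0, 0, 0, 0, 0.8, 0, 0, 0, 0, 0, 0, 0.8, 0, 0, 0, 0, 0, 0, 0.8]'

```text
time: 3.5
tool_pos: [0.5573, 0.2668, 0.0574]
tool_rot: [-0.065, 0.952, -0.02, -0.299]
contact_force: [-0.1, -0.6, -0.2]
gripper_width: 0.0609
gripper_force: 0.0
```

Call:
play_rows --commands '[0, 0, 0, 0, 0, 0, 0.8, 0, 0, 0, 0, 0, 0, 0.8, 0, 0, 0, 0, 0, 0, 0.8]'

```text
time: 3.75
tool_pos: [0.5571, 0.2668, 0.0572]
tool_rot: [-0.065, 0.952, -0.02, -0.299]
contact_force: [0.4, -0.1, 0.2]
gripper_width: 0.0738
gripper_force: 0.0
```

```bash
python3 - <<'E'
from h import *
im=r.camera("side")[:,:,::-1].copy();s=r.state();rep()
obs=[("side",contour(im,(240,245,85,65),cork))]
D=np.load("w44.npz")
out=[]
for I,p,q,w in((cv2.imread("pics/w44.png"),D["p"],D["q"],float(D["w"])),(im,s["tool_pos"],s["tool_rot"],s["gripper_width"])):
    x,y,W,H,k=235,230,95,80,4.2*2
    k=4.2
    o=cv2.resize(I[y:y+H,x:x+W],None,fx=k,fy=k,interpolation=cv2.INTER_CUBIC);o=np.clip(255*(o/255.)**.7,0,255).astype(np.uint8)
    q=R.from_quat(q)
    for sg,col in((1,(0,0,255)),(-1,(255,0,0))):
        for z in range(0,50,10):
            a=proj("side",q.apply([[-.0075,sg*w/2,-z/1e3],[.0075,sg*w/2,-z/1e3]])+p)
            a=np.round((a-[x,y]+.5)*k).astype(int);cv2.line(o,tuple(map(int,a[0])),tuple(map(int,a[1])),col,1)
    v=box(*[CORK[0]],CORK[1],.13,.068,.006)
    h=np.round((proj("side",CORK[1].apply([[a,b,.006] for a,b in((-.065,-.034),(.065,-.034),(.065,.034),(-.065,.034))])+CORK[0])-[x,y]+.5)*k).astype(np.int32)
    cv2.polylines(o,[h],1,(0,255,0),1);out.append(o)
cv2.imwrite("pics/m5.png",np.hstack(out)[:,:800]);print(out[0].shape)
E
```

```text
t 3.8 p [0.5571 0.2668 0.0573] F [-0.4  1.1  0.3] w 0.0741 0.0
x [-0.813 -0.112  0.572] z [0.567 0.078 0.82 ] q [ 0.3   0.96  0.76  0.1   2.03 -1.39]
(336, 399, 3)
```

View pics/m5.png

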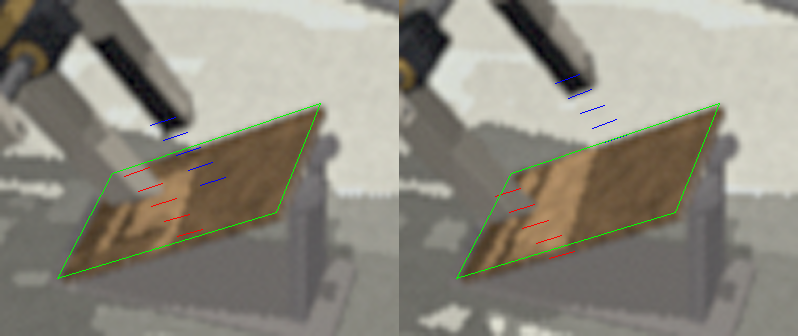

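```bash
python3 - <<'E'
from h import *
p,q=CORK;print(q.inv().apply(r.state()["tool_pos"]-p))
a=plan(p+q.apply([0,0,-.036]),q,n=5,grip=.95)
E
```

```text
[-7.00029268e-05  5.12728834e-04  3.41763650e-03]
0,0,0,0,0,0.2,0.95,  0,0.01,0,0,0,0.2,0.95,  0,0,0,0,0,0.2,0.95,  0,0.01,0,0,0.01,0.19,0.95,  0,0,0,0,0,0.2,0.95
```

Call:
play_rows --commands '[0, 0, 0, 0, 0, 0, 0.95, 0, 0, 0, 0, 0, 0, 0.95, 0, 0, 0, 0, 0, 0, 0.95, 0, 0, 0, 0, 0, 0, 0.95]'

```text
time: 4.13
tool_pos: [0.5571, 0.2668, 0.0573]
tool_rot: [-0.065, 0.952, -0.02, -0.299]
contact_force: [-0.1, 0.3, -0.7]
gripper_width: 0.0883
gripper_force: 0.0
```

Call:
play_rows --commands '[0, 0, 0, 0, 0, 0.2, 0.95, 0, 0, 0, 0, 0, 0.2, 0.95, 0, 0, 0, 0, 0, 0.2, 0.95, 0, 0, 0, 0, 0, 0.2, 0.95, 0, 0, 0, 0, 0, 0.2, 0.95]'

```text
time: 4.55
tool_pos: [0.534, 0.2636, 0.0239]
tool_rot: [-0.065, 0.952, -0.02, -0.299]
contact_force: [-0.9, 0.7, 0.9]
gripper_width: 0.0886
gripper_force: 0.0
```

Call:
play_rows --commands '[0, 0, 0, 0, 0, 0, 0.8, 0, 0, 0, 0, 0, 0, 0.7, 0, 0, 0, 0, 0, 0, 0.6, 0, 0, 0, 0, 0, 0, 0.6, 0, 0, 0, 0, 0, 0, 0.6]'

```text
time: 4.97
tool_pos: [0.535, 0.2638, 0.025]
tool_rot: [-0.065, 0.952, -0.02, -0.299]
contact_force: [-0.3, -0.1, 0.4]
gripper_width: 0.068
gripper_force: 15.0
```

Call:
play_rows --commands '[0, 0, 0, 0, 0, 0, 0.6, 0, 0, 0, 0, 0, 0, 0.6]'

```text
time: 5.13
tool_pos: [0.535, 0.2638, 0.025]
tool_rot: [-0.065, 0.952, -0.02, -0.299]
contact_force: [1.0, 0.8, 2.3]
gripper_width: 0.068
gripper_force: 15.0
```

```bash
python3 - <<'E'
from h import *
rep();p,q=CORK;print(q.inv().apply(r.state()["tool_pos"]-p).round(4))
E
```

```text
t 5.13 p [0.535  0.2638 0.025 ] F [1.  0.8 2.3] w 0.068 15.0
x [-0.813 -0.112  0.571] z [0.566 0.077 0.821] q [ 0.31  0.92  0.88  0.1   1.94 -1.39]
[-0.0003  0.0004 -0.0358]
```

```bash
python3 - <<'E'
from h import *
p,q=CORK
a=plan(p+q.apply([0,0,.064]),q,grip=.6,n=5);print()
G=rot(GY,0);o=[-.0003,.0004,-.0358]
a=plan(GREY+[0,0,.112]+G.apply(o),G,grip=.6,start=a)
E
```

```text
0,0.01,0,0,0,-0.5,0.6,  0,0.01,0,0,0,-0.5,0.6,  0,0.01,0,0,0,-0.5,0.6,  0,0,0,0,0.01,-0.5,0.6,  0,0.01,0,0.01,0,-0.49,0.6

-0.13,-0.84,0.41,0.11,-0.77,0.05,0.6,  -0.13,-0.84,0.41,0.09,-0.77,0.03,0.6,  -0.13,-0.84,0.41,0.06,-0.78,0.02,0.6,  -0.13,-0.84,0.41,0.04,-0.78,0,0.6,  -0.13,-0.84,0.41,0.02,-0.78,-0,0.6
-0.13,-0.84,0.4,-0.01,-0.78,-0.01,0.6,  -0.13,-0.85,0.41,-0.04,-0.77,-0.02,0.6,  -0.12,-0.85,0.4,-0.06,-0.77,-0.03,0.6,  -0.13,-0.84,0.41,-0.1,-0.77,-0.03,0.6
```

Call:
play_rows --commands '[0, 0, 0, 0, 0, -0.2, 0.6, 0, 0, 0, 0, 0, -0.5, 0.6, 0, 0, 0, 0, 0, -0.6, 0.6, 0, 0, 0, 0, 0, -0.6, 0.6, 0, 0, 0, 0, 0, -0.6, 0.6]' --newtons 20

```text
time: 5.55
tool_pos: [0.5917, 0.2714, 0.1079]
tool_rot: [-0.065, 0.952, -0.02, -0.299]
contact_force: [1.5, 0.6, -1.0]
gripper_width: 0.0676
gripper_force: 20.0
```

Call:
play_rows --commands '[-0.13, -0.84, 0.41, 0.11, -0.77, 0.05, 0.6, -0.13, -0.84, 0.41, 0.09, -0.77, 0.03, 0.6, -0.13, -0.84, 0.41, 0.06, -0.78, 0.02, 0.6, -0.13, -0.84, 0.41, 0.04, -0.78, 0, 0.6, -0.13, -0.84, 0.41, 0.02, -0.78, 0, 0.6]'

```text
time: 5.97
tool_pos: [0.5909, 0.1204, 0.112]
tool_rot: [0.016, 0.99, -0.009, -0.139]
contact_force: [-0.5, -0.2, -0.0]
gripper_width: 0.068
gripper_force: 20.0
```

Call:
play_rows --commands '[-0.13, -0.84, 0.41, -0.01, -0.77, -0.01, 0.6, -0.13, -0.84, 0.41, -0.04, -0.77, -0.02, 0.6, -0.13, -0.84, 0.41, -0.06, -0.77, -0.03, 0.6, 0, 0, 0, 0, 0, 0, 0.6, 0, 0, 0, 0, 0, 0, 0.6]'

```text
time: 6.38
tool_pos: [0.5887, 0.0279, 0.1159]
tool_rot: [0.066, 0.997, -0.002, -0.04]
contact_force: [-0.2, 0.3, -1.0]
gripper_width: 0.0676
gripper_force: 20.0
```

```bash
python3 - <<'E'
from h import *
rep()
G=rot(GY,0);o=[-.0003,.0004,-.0358]
a=plan(GREY+[0,0,.072]+G.apply(o),G,grip=.6)
E
```

```text
t 6.38 p [0.5887 0.0279 0.1159] F [-0.2  0.3 -1. ] w 0.0676 20.0
x [-0.988  0.132  0.08 ] z [ 0.08  -0.001  0.997] q [-0.04  0.23  1.51 -0.    1.48 -1.48]
-0.07,-0.5,0.21,0.06,-0.46,0.5,0.6,  -0.06,-0.5,0.22,0.06,-0.46,0.5,0.6
```

Call:
play_rows --commands '[-0.07, -0.5, 0.21, 0.06, -0.46, 0.5, 0.6, -0.06, -0.5, 0.22, 0.06, -0.46, 0.5, 0.6, 0, 0, 0, 0, 0, 0, 0.6, 0, 0, 0, 0, 0, 0, 0.6]'

```text
time: 6.72
tool_pos: [0.5756, -0.0056, 0.0741]
tool_rot: [0.082, 0.997, 0.0, -0.002]
contact_force: [0.4, 0.4, -0.2]
gripper_width: 0.0674
gripper_force: 20.0
```

```bash
python3 - <<'E'
from h import *
rep();s=r.state();im=r.camera("side")[:,:,::-1].copy()
G=rot(GY,0);o=[-.0003,.0004,-.0358]
c=s["tool_pos"]-(R.from_quat(s["tool_rot"])*FL.inv()).apply(o);print("cork centre",c, "yaw err",(R.from_quat(s["tool_rot"])*FL.inv()*G.inv()).as_rotvec().round(3))
a=plan(GREY+[0,0,.015]+G.apply(o),G,grip=.6,n=5)
x,y,W,H,k=270,150,100,75,8
I=cv2.resize(im[y:y+H,x:x+W],None,fx=k,fy=k,interpolation=cv2.INTER_CUBIC);I=np.clip(255*(I/255.)**.7,0,255).astype(np.uint8)
Rt=R.from_quat(s["tool_rot"])*FL.inv()
for hh,col in((0,(0,0,255)),(.006,(0,255,0))):
    v=Rt.apply([[a,b,hh] for a,b in((-.065,-.034),(.065,-.034),(.065,.034),(-.065,.034))])+c
    cv2.polylines(I,[np.round((proj("side",v)-[x,y]+.5)*k).astype(np.int32)],1,col,1)
for z in range(0,16,5):
    v=Rt.apply([[a,-.034,-z/1e3] for a in(-.0075,.0075)])+c
    cv2.polylines(I,[np.round((proj("side",v)-[x,y]+.5)*k).astype(np.int32)],0,(255,0,0),1)
cv2.imwrite("pics/m6.png",I)
E
```

```text
t 6.72 p [ 0.5756 -0.0056  0.0741] F [ 0.4  0.4 -0.2] w 0.0674 20.0
x [-0.987  0.163  0.005] z [ 0.005 -0.001  1.   ] q [-0.1   0.15  1.68  0.    1.31 -1.51]
cork centre [ 0.57551505 -0.00518017  0.10989524] yaw err [0.001 0.005 0.003]
0,-0,0.01,-0,-0.01,0.28,0.6,  0,-0,0.01,-0,-0.01,0.28,0.6,  0,-0.01,0.01,-0,-0.01,0.29,0.6,  0,-0,0.01,-0,-0.01,0.28,0.6,  0,-0.01,0,-0,-0.02,0.29,0.6
```

View pics/m6.png

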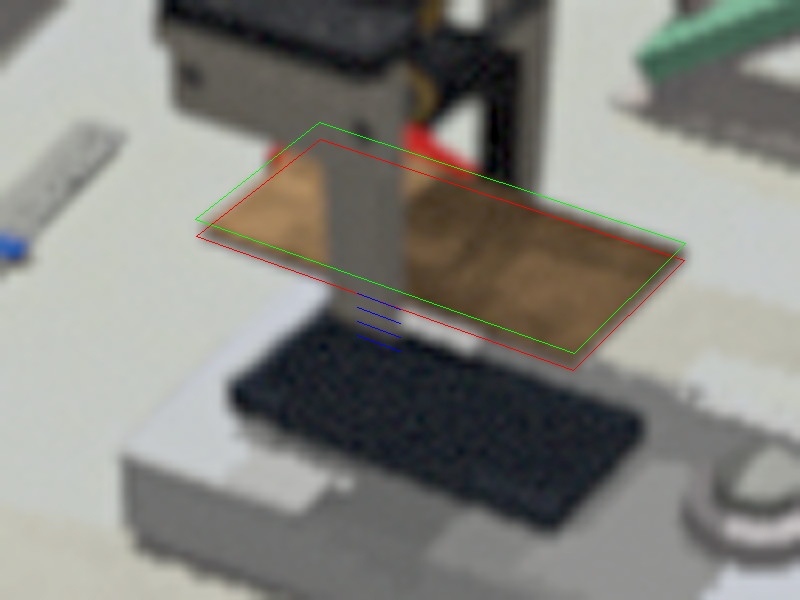

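Call:
play_rows --commands '[0, 0, 0.01, 0, -0.01, 0.28, 0.6, 0, 0, 0.01, 0, -0.01, 0.28, 0.6, 0, -0.01, 0.01, 0, -0.01, 0.29, 0.6, 0, 0, 0.01, 0, -0.01, 0.28, 0.6, 0, 0, 0, 0, 0, 0, 0.6]'

```text
time: 7.18
tool_pos: [0.5747, -0.0074, 0.0267]
tool_rot: [0.083, 0.997, -0.0, -0.002]
contact_force: [-1.4, 0.5, -0.6]
gripper_width: 0.0677
gripper_force: 20.0
```

```bash
python3 - <<'E'
from h import *
rep();G=rot(GY,0);o=[-.0003,.0004,-.0358]
c=np.array([.5755,-.0052,.1099])
for y in(-.034,-.0515):
  for z in(-10,-5,0,5):print(y,z,((proj("side",G.apply([0,y,z/1e3])+c)[0]-[270,150]+.5)*8).round(0))
a=plan(GREY+[0,0,.0125]+G.apply(o),G,grip=.6,n=4)
E
```

```text
t 7.18 p [ 0.5747 -0.0074  0.0267] F [-1.4  0.5 -0.6] w 0.0677 20.0
x [-0.986  0.166  0.004] z [0.004 0.    1.   ] q [-0.1   0.2   1.71 -0.    1.23 -1.51]
-0.034 -10 [378. 329.]
-0.034 -5 [378. 315.]
-0.034 0 [379. 301.]
-0.034 5 [379. 287.]
-0.0515 -10 [346. 358.]
-0.0515 -5 [346. 343.]
-0.0515 0 [346. 329.]
-0.0515 5 [346. 315.]
-0,-0.01,-0,-0.02,0,0.06,0.6,  -0,-0.02,-0,-0.01,0,0.06,0.6,  -0,-0.01,-0,-0.02,0,0.06,0.6,  -0.01,-0.02,-0,-0.01,0,0.07,0.6
```

Call:
play_rows --commands '[0, -0.02, 0, -0.03, 0, 0.08, 0.6, 0, -0.02, 0, -0.03, 0, 0.08, 0.6, 0, 0, 0, 0, 0, 0.04, 0.6, 0, 0, 0, 0, 0, 0, 0.6]'

```text
time: 7.52
tool_pos: [0.5794, -0.0083, 0.0224]
tool_rot: [0.083, 0.997, -0.0, 0.002]
contact_force: [0.2, 0.4, -0.1]
gripper_width: 0.0678
gripper_force: 20.0
```

Call:
play_rows --commands '[0, 0, 0, 0, 0, 0.03, 0.6, 0, 0, 0, 0, 0, 0, 0.6]'

```text
time: 7.68
tool_pos: [0.5795, -0.0083, 0.0215]
tool_rot: [0.083, 0.997, -0.0, 0.002]
contact_force: [-0.3, 0.7, -0.9]
gripper_width: 0.0675
gripper_force: 20.0
```

```bash
python3 - <<'E'
from h import *
rep();G=rot(GY,0);o=[-.0003,.0004,-.0358];print(G.inv().apply(r.state()["tool_pos"]-GREY-[0,0,.012])-o)
E
```

```text
t 7.68 p [ 0.5795 -0.0083  0.0215] F [-0.3  0.7 -0.9] w 0.0675 20.0
x [-0.986  0.166 -0.005] z [-0.004  0.001  1.   ] q [-0.1   0.21  1.71 -0.    1.21 -1.51]
[-0.00238569  0.0002727   0.00528174]
```

Call:
play_rows --commands '[0, 0.03, 0, 0.05, 0, 0.04, 0.6, 0, 0, 0, 0, 0, 0.03, 0.6, 0, 0, 0, 0, 0, 0.02, 0.6, 0, 0, 0, 0, 0, 0, 0.6]'

```text
time: 8.02
tool_pos: [0.5771, -0.0079, 0.0174]
tool_rot: [0.083, 0.997, -0.0, 0.001]
contact_force: [-0.5, -0.1, -0.3]
gripper_width: 0.0677
gripper_force: 20.0
```

Call:
play_rows --commands '[0, 0, 0, 0, 0, 0.02, 0.6, 0, 0, 0, 0, 0, 0, 0.6]'

```text
time: 8.18
tool_pos: [0.5775, -0.0079, 0.0171]
tool_rot: [0.083, 0.997, -0.0, 0.001]
contact_force: [-1.1, -0.3, 3.5]
gripper_width: 0.0672
gripper_force: 20.0
```

Call:
play_rows --commands '[0, 0, 0, 0, 0, 0.02, 0.6, 0, 0, 0, 0, 0, 0, 0.6]'

```text
time: 8.35
tool_pos: [0.5776, -0.0079, 0.0171]
tool_rot: [0.083, 0.997, -0.0, 0.001]
contact_force: [-5.2, 0.5, 8.2]
gripper_width: 0.0678
gripper_force: 20.0
```

Call:
play_rows --commands '[0, 0, 0, 0, 0, -0.03, 0.6, 0, 0, 0, 0, 0, 0, 0.8, 0, 0, 0, 0, 0, 0, 0.9, 0, 0, 0, 0, 0, 0, 1, 0, 0, 0, 0, 0, 0, 1]'

```text
time: 8.77
tool_pos: [0.5773, -0.0079, 0.017]
tool_rot: [0.083, 0.997, -0.0, 0.001]
contact_force: [0.4, 0.6, 0.1]
gripper_width: 0.0891
gripper_force: 0.0
```

Call:
play_rows --commands '[0, 0, 0, 0, 0, 0, 1, 0, 0, 0, 0, 0, 0, 1, 0, 0, 0, 0, 0, -0.2, 1, 0, 0, 0, 0, 0, -0.5, 1, 0, 0, 0, 0, 0, -0.8, 1]'

```text
time: 9.18
tool_pos: [0.5743, -0.0076, 0.0747]
tool_rot: [0.083, 0.997, -0.0, -0.003]
contact_force: [-0.1, -0.4, -1.0]
gripper_width: 0.0931
gripper_force: 0.0
```

Call:
play_rows --commands '[0, 0, 0, 0, 0, -1, 1, 0, 0, 0, 0, 0, -1, 1, 0, 0, 0, 0, 0, -1, 1, 0, 0, 0, 0, 0, -0.5, 1, 0, 0, 0, 0, 0, 0, 1]'

```text
time: 9.6
tool_pos: [0.5805, -0.0081, 0.2254]
tool_rot: [0.083, 0.996, -0.0, 0.007]
contact_force: [1.2, -0.7, -0.4]
gripper_width: 0.093
gripper_force: 0.0
```

```bash
python3 - <<'E'
from h import *
rep();im=r.camera("side")[:,:,::-1].copy();cv2.imwrite("pics/s2.png",im)
c=contour(im,(285,170,75,50),cork)
x,a,b=fit2([("side",c)],lambda p:box(np.array([p[0],p[1],.052]),rot(p[2],0),.13,.068,.006),[.577,-.008,-.166]);print(x.round(4),a,b)
p,q=MINT
a=plan(p+q.apply([0,0,.09]),q)
print(p+q.apply([0,0,.09]))
E
```

```text
t 9.6 p [ 0.5805 -0.0081  0.2254] F [ 1.2 -0.7 -0.4] w 0.093 0.0
x [-0.986  0.166 -0.013] z [-0.013  0.002  1.   ] q [-0.1   0.05  1.51 -0.    1.57 -1.51]
[ 0.5765 -0.0065 -0.1648  0.5005] 0.31858225918856237 0.17141035401357202
0.03,0.97,-0.1,-0.22,-0.9,0.29,1,  0.03,0.97,-0.1,-0.23,-0.9,0.27,1,  0.03,0.97,-0.1,-0.25,-0.9,0.25,1,  0.03,0.97,-0.1,-0.26,-0.91,0.24,1,  0.03,0.97,-0.1,-0.27,-0.91,0.22,1
0.03,0.96,-0.1,-0.28,-0.91,0.2,1,  0.03,0.97,-0.1,-0.29,-0.91,0.18,1,  0.04,0.97,-0.09,-0.29,-0.91,0.16,1
[ 0.59665571 -0.30323539  0.12622368]
```

Call:
play_rows --commands '[0.03, 0.97, -0.1, -0.22, -0.9, 0.29, 1, 0.03, 0.97, -0.1, -0.23, -0.9, 0.27, 1, 0.03, 0.97, -0.1, -0.25, -0.9, 0.25, 1, 0.03, 0.97, -0.1, -0.26, -0.91, 0.24, 1, 0.03, 0.97, -0.1, -0.27, -0.91, 0.22, 1]'

```text
time: 10.07
tool_pos: [0.5896, -0.1943, 0.1584]
tool_rot: [0.062, 0.979, 0.01, -0.194]
contact_force: [2.1, 0.7, 0.7]
gripper_width: 0.0928
gripper_force: 0.0
```

Call:
play_rows --commands '[0.03, 0.96, -0.1, -0.28, -0.91, 0.2, 1, 0.03, 0.97, -0.1, -0.29, -0.91, 0.18, 1, 0, 0, 0, 0, 0, 0, 1, 0, 0, 0, 0, 0, 0, 1]'

```text
time: 10.4
tool_pos: [0.5927, -0.2603, 0.1285]
tool_rot: [0.054, 0.962, 0.016, -0.267]
contact_force: [0.2, 0.8, -0.4]
gripper_width: 0.093
gripper_force: 0.0
```

```bash
python3 - <<'E'
from h import *
rep();p,q=MINT
a=plan(p+q.apply([0,0,.06]),q)
E
```

```text
t 10.4 p [ 0.5927 -0.2603  0.1285] F [ 0.2  0.8 -0.4] w 0.093 0.0
x [-0.852  0.096  0.515] z [ 0.512 -0.06   0.857] q [-0.4   0.93  0.65 -0.17  2.08 -1.9 ]
0.05,0.44,-0.05,-0.09,-0.53,0.34,1,  0.05,0.43,-0.05,-0.1,-0.53,0.34,1
```

Call:
play_rows --commands '[0.05, 0.44, -0.05, -0.09, -0.53, 0.34, 1, 0.05, 0.43, -0.05, -0.1, -0.53, 0.34, 1, 0, 0, 0, 0, 0, 0, 1, 0, 0, 0, 0, 0, 0, 1]'

```text
time: 10.73
tool_pos: [0.5837, -0.3007, 0.113]
tool_rot: [0.048, 0.955, 0.012, -0.293]
contact_force: [0.9, 0.2, 0.7]
gripper_width: 0.0929
gripper_force: 0.0
```

```bash
python3 - <<'E'
from h import *
rep();p,q=MINT
a=plan(p+q.apply([0,0,-.030]),q,n=5)
E
```

```text
t 10.73 p [ 0.5837 -0.3007  0.113 ] F [0.9 0.2 0.7] w 0.0929 0.0
x [-0.824  0.085  0.56 ] z [ 0.558 -0.052  0.828] q [-0.44  1.03  0.53 -0.23  2.13 -1.97]
-0.01,0.04,-0,-0.01,-0,0.51,1,  -0.01,0.04,-0,-0.01,-0.01,0.51,1,  -0.01,0.04,-0,-0.01,-0,0.51,1,  -0.02,0.04,-0.01,-0.02,-0.01,0.5,1,  -0.01,0.04,-0,-0.01,-0,0.51,1
```

Call:
play_rows --commands '[-0.01, 0.04, 0, -0.01, 0, 0.5, 1, -0.01, 0.04, 0, -0.01, 0, 0.5, 1, -0.01, 0.04, 0, -0.01, 0, 0.5, 1, -0.02, 0.04, 0, -0.02, -0.01, 0.5, 1, 0, 0, 0, 0, 0, 0, 1]'

```text
time: 11.15
tool_pos: [0.5392, -0.2955, 0.0457]
tool_rot: [0.048, 0.953, 0.015, -0.299]
contact_force: [-0.4, 1.1, -1.3]
gripper_width: 0.0929
gripper_force: 0.0
```

```bash
python3 - <<'E'
from h import *
rep();p,q=MINT;s=r.state();print(q.inv().apply(s["tool_pos"]-p))
a=plan(p+q.apply([0,0,-.030]),q,n=2)
E
```

```text
t 11.15 p [ 0.5392 -0.2955  0.0457] F [-0.4  1.1 -1.3] w 0.0929 0.0
x [-0.816  0.083  0.571] z [ 0.569 -0.057  0.821] q [-0.45  0.94  0.81 -0.22  1.97 -1.95]
[ 0.00132397 -0.00187588 -0.00917493]
-0.01,0.02,0,-0.02,-0.02,0.26,1,  -0.01,0.01,0,-0.01,-0.03,0.26,1
```

Call:
play_rows --commands '[-0.01, 0.02, 0, -0.02, -0.02, 0.26, 1, -0.01, 0.01, 0, -0.01, -0.03, 0.26, 1, 0, 0, 0, 0, 0, 0, 1, 0, 0, 0, 0, 0, 0, 0.8, 0, 0, 0, 0, 0, 0, 0.7]' --newtons 15

```text
time: 11.57
tool_pos: [0.531, -0.2988, 0.0296]
tool_rot: [0.049, 0.953, 0.015, -0.299]
contact_force: [-0.4, -0.1, -0.8]
gripper_width: 0.0837
gripper_force: 0.0
```

Call:
play_rows --commands '[0, 0, 0, 0, 0, 0, 0.55, 0, 0, 0, 0, 0, 0, 0.55, 0, 0, 0, 0, 0, 0, 0.55, 0, 0, 0, 0, 0, 0, 0.55]'

```text
time: 11.9
tool_pos: [0.53, -0.299, 0.028]
tool_rot: [0.049, 0.953, 0.015, -0.3]
contact_force: [0.0, -0.9, 1.7]
gripper_width: 0.06
gripper_force: 15.0
```

Call:
play_rows --commands '[0, 0, 0, 0, 0, 0, 0.55, 0, 0, 0, 0, 0, 0, 0.55]' --newtons 35

```text
time: 12.07
tool_pos: [0.5299, -0.299, 0.028]
tool_rot: [0.049, 0.953, 0.015, -0.3]
contact_force: [1.4, -1.6, 1.2]
gripper_width: 0.0596
gripper_force: 35.0
```

```bash
python3 - <<'E'
from h import *
rep();p,q=MINT;s=r.state();print(q.inv().apply(s["tool_pos"]-p))
im=r.camera("side")[:,:,::-1].copy();cv2.imwrite("pics/s3.png",im)
E
```

```text
t 12.07 p [ 0.5299 -0.299   0.028 ] F [ 1.4 -1.6  1.2] w 0.0596 35.0
x [-0.816  0.084  0.573] z [ 0.57  -0.058  0.82 ] q [-0.46  0.94  0.85 -0.22  1.93 -1.95]
[-0.00163063  0.00255721 -0.02878797]
```

```bash
python3 - <<'E'
from h import *
s=r.state();q0=R.from_quat(s["tool_rot"]);p0=s["tool_pos"]
p1=p0+q0.apply([0,0,-.10])
G=rot(GY,0);o=[-.0016,0,-.0288]
tgt=GREY+[0,0,.100]+G.apply(o);print(p1,tgt)
a=plan(tgt,G,grip=.55,start=(p1,q0),n=10)
E
```

```text
[ 0.58689469 -0.30476534  0.10996136] [ 0.57857787 -0.00746517  0.1112    ]
-0.03,-0.76,0.08,0.09,0.74,0.05,0.55,  -0.03,-0.76,0.08,0.1,0.74,0.04,0.55,  -0.02,-0.76,0.08,0.1,0.73,0.04,0.55,  -0.03,-0.76,0.08,0.11,0.73,0.04,0.55,  -0.03,-0.76,0.08,0.12,0.73,0.03,0.55
-0.02,-0.76,0.07,0.12,0.73,0.02,0.55,  -0.03,-0.76,0.07,0.13,0.73,0.02,0.55,  -0.02,-0.77,0.08,0.13,0.73,0.01,0.55,  -0.03,-0.76,0.07,0.14,0.74,0,0.55,  -0.02,-0.77,0.08,0.15,0.73,0,0.55
```

Call:
play_rows --commands '[0, 0, 0, 0, 0, -0.2, 0.55, 0, 0, 0, 0, 0, -0.4, 0.55, 0, 0, 0, 0, 0, -0.6, 0.55, 0, 0, 0, 0, 0, -0.7, 0.55, 0, 0, 0, 0, 0, -0.6, 0.55]'

```text
time: 12.53
tool_pos: [0.587, -0.304, 0.1106]
tool_rot: [0.049, 0.952, 0.016, -0.3]
contact_force: [1.5, -0.8, -2.1]
gripper_width: 0.0598
gripper_force: 35.0
```

Call:
play_rows --commands '[-0.03, -0.76, 0.08, 0.09, 0.74, 0.05, 0.55, -0.03, -0.76, 0.08, 0.1, 0.74, 0.04, 0.55, -0.02, -0.76, 0.08, 0.1, 0.73, 0.04, 0.55, -0.03, -0.76, 0.08, 0.11, 0.73, 0.04, 0.55, -0.03, -0.76, 0.08, 0.12, 0.73, 0.03, 0.55]'

```text
time: 12.95
tool_pos: [0.582, -0.1605, 0.1115]
tool_rot: [0.067, 0.985, 0.009, -0.157]
contact_force: [0.7, 0.1, -1.9]
gripper_width: 0.0598
gripper_force: 35.0
```

Call:
play_rows --commands '[-0.02, -0.76, 0.07, 0.12, 0.73, 0.02, 0.55, -0.03, -0.76, 0.07, 0.13, 0.73, 0.02, 0.55, -0.02, -0.77, 0.08, 0.13, 0.73, 0.01, 0.55, -0.03, -0.76, 0.07, 0.14, 0.74, 0, 0.55, 0, 0, 0, 0, 0, 0, 0.55]'

```text
time: 13.37
tool_pos: [0.575, -0.0371, 0.1133]
tool_rot: [0.077, 0.996, 0.004, -0.037]
contact_force: [-1.7, -0.0, -3.1]
gripper_width: 0.0596
gripper_force: 35.0
```

```bash
python3 - <<'E'
from h import *
rep()
G=rot(GY,0);o=[-.0016,0,-.0288]
a=plan(GREY+[0,0,.055]+G.apply(o),G,grip=.55)
E
```

```text
t 13.37 p [ 0.575  -0.0371  0.1133] F [-1.7 -0.  -3.1] w 0.0596 35.0
x [-0.985  0.153  0.074] z [ 0.073 -0.013  0.997] q [-0.15  0.19  1.56  0.    1.46 -1.57]
0.01,-0.47,0.08,-0.01,0.37,0.59,0.55,  0,-0.46,0.07,0.02,0.38,0.59,0.55
```

Call:
play_rows --commands '[0.01, -0.47, 0.08, -0.01, 0.37, 0.59, 0.55, 0, -0.46, 0.07, 0.02, 0.38, 0.59, 0.55, 0, 0, 0, 0, 0, 0, 0.55, 0, 0, 0, 0, 0, 0, 0.55]'

```text
time: 13.7
tool_pos: [0.5774, -0.0122, 0.065]
tool_rot: [0.084, 0.996, -0.002, -0.003]
contact_force: [0.3, -0.5, -2.6]
gripper_width: 0.0599
gripper_force: 35.0
```

```bash
python3 - <<'E'
from h import *
rep();s=r.state();im=r.camera("side")[:,:,::-1].copy();cv2.imwrite("pics/s4.png",im)
G=rot(GY,0);o=[-.0016,0,-.0288];Rt=R.from_quat(s["tool_rot"])*FL.inv()
c=s["tool_pos"]-Rt.apply(o);print("mint centre est",c)
a=plan(GREY+[0,0,.025]+G.apply(o),G,grip=.55,n=4)
x,y,W,H,k=275,145,100,75,8
I=cv2.resize(im[y:y+H,x:x+W],None,fx=k,fy=k,interpolation=cv2.INTER_CUBIC);I=np.clip(255*(I/255.)**.7,0,255).astype(np.uint8)
for hh,col in((0,(0,0,255)),(.014,(255,0,255))):
    v=Rt.apply([[a,b,hh] for a,b in((-.06,-.03),(.06,-.03),(.06,.03),(-.06,.03))])+c
    cv2.polylines(I,[np.round((proj("side",v)-[x,y]+.5)*k).astype(np.int32)],1,col,1)
cv2.imwrite("pics/m7.png",I)
E
```

```text
t 13.7 p [ 0.5774 -0.0122  0.065 ] F [ 0.3 -0.5 -2.6] w 0.0599 35.0
x [-0.986  0.167  0.005] z [0.005 0.003 1.   ] q [-0.11  0.17  1.68 -0.    1.3  -1.51]
mint centre est [ 0.5759918  -0.01189162  0.09383021]
-0.01,-0,-0.01,0.01,0.03,0.19,0.55,  -0.01,-0.01,-0.01,0.01,0.04,0.19,0.55,  -0.01,-0,-0.01,0.01,0.03,0.19,0.55,  -0.01,-0.01,-0,0.01,0.04,0.2,0.55
```

View pics/m7.png

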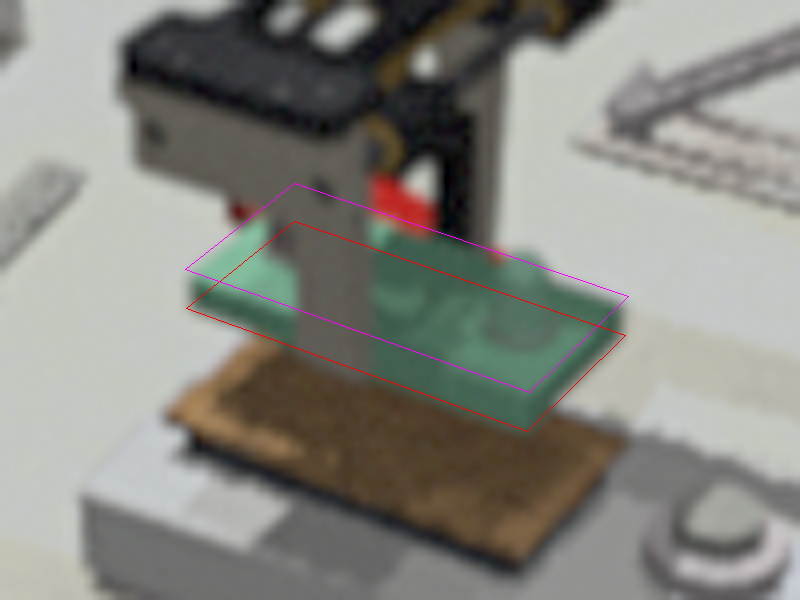

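The overlay matches the mint slab: near bottom edge from (187,308) to (527,431). It is level, with the fingertip just above its underside and the cork squarely below. I'll lower it now.

Call:
play_rows --commands '[-0.01, 0, -0.01, 0.01, 0.03, 0.19, 0.55, -0.01, -0.01, -0.01, 0.01, 0.03, 0.19, 0.55, -0.01, 0, -0.01, 0.01, 0.03, 0.19, 0.55, -0.01, 0, 0, 0.01, 0.04, 0.1, 0.55, 0, 0, 0, 0, 0, 0, 0.55]'

```text
time: 14.17
tool_pos: [0.5783, -0.0077, 0.0385]
tool_rot: [0.084, 0.996, 0.0, -0.0]
contact_force: [0.0, 0.4, -3.2]
gripper_width: 0.0595
gripper_force: 35.0
```

```bash
python3 - <<'E'
from h import *
rep();G=rot(GY,0);o=[-.0016,0,-.0288]
print(G.inv().apply(r.state()["tool_pos"]-GREY-[0,0,.019])-o)
a=plan(GREY+[0,0,.022]+G.apply(o),G,grip=.55,n=3)
E
```

```text
t 14.17 p [ 0.5783 -0.0077  0.0385] F [ 0.   0.4 -3.2] w 0.0595 35.0
x [-0.986  0.167  0.001] z [ 0.001 -0.     1.   ] q [-0.1   0.2   1.7   0.    1.25 -1.51]
[0.00027706 0.00030603 0.00826067]
0,-0,-0.01,-0,0,0.04,0.55,  0,-0.01,-0,-0,0,0.05,0.55,  0,-0,-0.01,-0.01,0.01,0.04,0.55
```

Call:
play_rows --commands '[0, 0, 0, 0, 0, 0.05, 0.55, 0, 0, 0, 0, 0, 0.05, 0.55, 0, 0, 0, 0, 0, 0.04, 0.55, 0, 0, 0, 0, 0, 0, 0.55]'

```text
time: 14.5
tool_pos: [0.5793, -0.0078, 0.0344]
tool_rot: [0.084, 0.996, 0.0, 0.001]
contact_force: [0.2, -0.1, -2.9]
gripper_width: 0.0593
gripper_force: 35.0
```

Call:
play_rows --commands '[0, 0, 0, 0, 0, 0.02, 0.55, 0, 0, 0, 0, 0, 0, 0.55]'

```text
time: 14.67
tool_pos: [0.5794, -0.0078, 0.0339]
tool_rot: [0.084, 0.996, 0.0, 0.001]
contact_force: [-0.2, 0.6, -2.5]
gripper_width: 0.0596
gripper_force: 35.0
```

Call:
play_rows --commands '[0, 0, 0, 0, 0, 0.02, 0.55, 0, 0, 0, 0, 0, 0, 0.55]'

```text
time: 14.83
tool_pos: [0.5794, -0.0078, 0.033]
tool_rot: [0.084, 0.996, 0.0, 0.001]
contact_force: [-0.3, 0.1, -3.3]
gripper_width: 0.0595
gripper_force: 35.0
```

Call:
play_rows --commands '[0, 0, 0, 0, 0, 0.02, 0.55, 0, 0, 0, 0, 0, 0, 0.55]'

```text
time: 15.0
tool_pos: [0.5793, -0.0078, 0.0321]
tool_rot: [0.084, 0.996, 0.0, 0.001]
contact_force: [0.7, -0.2, -3.6]
gripper_width: 0.0599
gripper_force: 35.0
```

Not in contact yet (expected at about z = 0.030).

Call:
play_rows --commands '[0, 0, 0, 0, 0, 0.02, 0.55, 0, 0, 0, 0, 0, 0, 0.55]'

```text
time: 15.17
tool_pos: [0.5793, -0.0078, 0.0312]
tool_rot: [0.084, 0.996, 0.0, 0.001]
contact_force: [0.1, 0.4, -2.6]
gripper_width: 0.0593
gripper_force: 35.0
```

Call:
play_rows --commands '[0, 0, 0, 0, 0, 0.02, 0.55, 0, 0, 0, 0, 0, 0, 0.55]'

```text
time: 15.33
tool_pos: [0.5795, -0.0078, 0.0306]
tool_rot: [0.084, 0.996, 0.0, 0.001]
contact_force: [0.7, -0.2, -2.3]
gripper_width: 0.0596
gripper_force: 35.0
```

Call:
play_rows --commands '[0, 0, 0, 0, 0, 0.02, 0.55, 0, 0, 0, 0, 0, 0, 0.55]'

```text
time: 15.5
tool_pos: [0.5796, -0.0078, 0.0306]
tool_rot: [0.084, 0.996, -0.0, 0.001]
contact_force: [-3.3, -0.3, 5.4]
gripper_width: 0.0595
gripper_force: 35.0
```

Call:
play_rows --commands '[0, 0, 0, 0, 0, -0.02, 0.55, 0, 0, 0, 0, 0, 0, 0.68, 0, 0, 0, 0, 0, 0, 0.75, 0, 0, 0, 0, 0, 0, 0.85, 0, 0, 0, 0, 0, 0, 0.95]'

```text
time: 15.92
tool_pos: [0.5795, -0.0078, 0.0307]
tool_rot: [0.084, 0.996, 0.0, 0.001]
contact_force: [-0.9, -0.7, -0.6]
gripper_width: 0.0787
gripper_force: 0.0
```

Call:
play_rows --commands '[0, 0, 0, 0, 0, 0, 1, 0, 0, 0, 0, 0, 0, 1, 0, 0, 0, 0, 0, 0, 1, 0, 0, 0, 0, 0, -0.2, 1, 0, 0, 0, 0, 0, -0.4, 1]'

```text
time: 16.33
tool_pos: [0.5774, -0.0076, 0.0529]
tool_rot: [0.084, 0.996, 0.0, -0.001]
contact_force: [1.0, 0.3, -0.7]
gripper_width: 0.0927
gripper_force: 0.0
```

Call:
play_rows --commands '[0, 0, 0, 0, 0, -0.8, 0.9, 0, 0, 0, 0, 0, -1, 0.5, 0, 0, 0, 0, 0, -1, 0, 0, 0, 0, 0, 0, -0.5, 0, 0, 0, 0, 0, 0, 0, 0]'

```text
time: 16.75
tool_pos: [0.5828, -0.0081, 0.1947]
tool_rot: [0.084, 0.996, -0.0, 0.007]
contact_force: [0.1, -0.1, 1.0]
gripper_width: 0.0645
gripper_force: 0.0
```

```bash
python3 - <<'E'
from h import *
rep();im=r.camera("side")[:,:,::-1].copy();cv2.imwrite("pics/s5.png",im)
c=contour(im,(285,160,75,60),mint)
x,a,b=fit2([("side",c)],lambda p:box(np.array([p[0],p[1],.058]),rot(p[2],0),.12,.06,.014),[.577,-.008,-.166]);print(x.round(4),a,b)
for n in("side",):
    # button: bright disc top
    pass
B=[.469,.0003];G=rot(GY,0)
a=plan([*B,.13],G,grip=0)
E
```

```text
t 16.75 p [ 0.5828 -0.0081  0.1947] F [ 0.1 -0.1  1. ] w 0.0645 0.0
x [-0.986  0.167 -0.013] z [-0.013  0.001  1.   ] q [-0.1   0.07  1.55  0.    1.51 -1.51]
[ 0.5783 -0.0083 -0.1853  0.976 ] 1.879141968539788 0.1867086096725568
0,0.03,-0,0.7,-0.07,0.38,0,  0,0.03,-0,0.71,-0.06,0.38,0,  0,0.03,-0.01,0.7,-0.07,0.38,0,  0.01,0.02,-0,0.7,-0.06,0.38,0
```

Call:
play_rows --commands '[0, 0.03, 0, 0.7, -0.07, 0.3, 0, 0, 0.03, 0, 0.7, -0.06, 0.3, 0, 0, 0.03, 0, 0.7, -0.07, 0.3, 0, 0, 0.02, 0, 0.7, -0.06, 0.3, 0, 0, 0, 0, 0, 0, 0, 0]'

```text
time: 17.22
tool_pos: [0.4585, 0.0017, 0.1322]
tool_rot: [0.084, 0.996, 0.001, -0.01]
contact_force: [-0.9, -0.1, -0.9]
gripper_width: 0.0271
gripper_force: 0.0
```

Call:
play_rows --commands '[0, 0, 0, 0, 0, 0, 0, 0, 0, 0, 0, 0, 0, 0, 0, 0, 0, 0, 0, 0, 0]'

```text
time: 17.47
tool_pos: [0.4681, 0.0005, 0.1396]
tool_rot: [0.084, 0.996, 0.0, -0.003]
contact_force: [-0.1, 0.2, 0.7]
gripper_width: 0.0071
gripper_force: 0.0
```

```bash
python3 - <<'E'
from h import *
rep();G=rot(GY,0)
a=plan([.469,.0003,.075],G,grip=0,n=3)
E
```

```text
t 17.47 p [0.4681 0.0005 0.1396] F [-0.1  0.2  0.7] w 0.0071 0.0
x [-0.986  0.167  0.005] z [ 0.005 -0.001  1.   ] q [-0.11 -0.2   1.9   0.    1.44 -1.51]
0,-0.02,-0.01,-0.01,-0,0.54,0,  0,-0.02,-0,-0.01,-0,0.54,0,  0,-0.03,-0.01,-0.01,-0,0.53,0
```

Call:
play_rows --commands '[0, -0.02, 0, -0.01, 0, 0.4, 0, 0, -0.02, 0, -0.01, 0, 0.4, 0, 0, -0.02, 0, -0.01, 0, 0.4, 0, 0, 0, 0, 0, 0, 0.4, 0, 0, 0, 0, 0, 0, 0, 0]'

```text
time: 17.88
tool_pos: [0.4667, 0.0006, 0.0722]
tool_rot: [0.084, 0.996, 0.0, -0.003]
contact_force: [0.1, -0.2, -0.8]
gripper_width: 0.0006
gripper_force: 0.0
```

Call:
play_rows --commands '[0, 0, 0, 0, 0, 0.15, 0, 0, 0, 0, 0, 0, 0.15, 0, 0, 0, 0, 0, 0, 0.1, 0, 0, 0, 0, 0, 0, 0, 0]'

```text
time: 18.22
tool_pos: [0.4678, 0.0005, 0.0585]
tool_rot: [0.084, 0.996, 0.0, -0.001]
contact_force: [0.5, -0.3, 0.1]
gripper_width: 0.0007
gripper_force: 0.0
```

Call:
play_rows --commands '[0, 0, 0, 0, 0, 0.1, 0, 0, 0, 0, 0, 0, 0, 0]'

```text
time: 18.38
tool_pos: [0.4678, 0.0005, 0.0546]
tool_rot: [0.084, 0.996, 0.0, -0.001]
contact_force: [0.1, 0.2, -0.9]
gripper_width: 0.0001
gripper_force: 0.0
```

Call:
play_rows --commands '[0, 0, 0, 0, 0, 0.08, 0, 0, 0, 0, 0, 0, 0, 0]'

```text
time: 18.55
tool_pos: [0.4676, 0.0006, 0.0513]
tool_rot: [0.084, 0.996, 0.0, -0.001]
contact_force: [-0.3, 0.4, 0.2]
gripper_width: 0.0005
gripper_force: 0.0
```

Call:
play_rows --commands '[0, 0, 0, 0, 0, 0.05, 0, 0, 0, 0, 0, 0, 0, 0]'

```text
time: 18.72
tool_pos: [0.4675, 0.0006, 0.0493]
tool_rot: [0.084, 0.996, 0.0, -0.001]
contact_force: [-0.4, 0.9, 0.8]
gripper_width: 0.0004
gripper_force: 0.0
```

Call:
play_rows --commands '[0, 0, 0, 0, 0, 0.05, 0, 0, 0, 0, 0, 0, 0, 0]'

```text
time: 18.88
tool_pos: [0.4675, 0.0006, 0.0473]
tool_rot: [0.084, 0.996, 0.0, -0.001]
contact_force: [-0.4, -0.0, -0.5]
gripper_width: 0.0004
gripper_force: 0.0
```

Call:
play_rows --commands '[0, 0, 0, 0, 0, 0.05, 0, 0, 0, 0, 0, 0, 0, 0]'

```text
time: 19.05
tool_pos: [0.4675, 0.0006, 0.0453]
tool_rot: [0.084, 0.996, 0.0, -0.001]
contact_force: [-0.8, 0.3, 0.1]
gripper_width: 0.0006
gripper_force: 0.0
```

Call:
play_rows --commands '[0, 0, 0, 0, 0, 0.03, 0, 0, 0, 0, 0, 0, 0, 0]'

```text
time: 19.22
tool_pos: [0.4675, 0.0006, 0.0442]
tool_rot: [0.084, 0.996, 0.0, -0.001]
contact_force: [-0.3, 0.3, -0.0]
gripper_width: 0.0007
gripper_force: 0.0
```

Call:
play_rows --commands '[0, 0, 0, 0, 0, 0.03, 0, 0, 0, 0, 0, 0, 0, 0]'

```text
time: 19.38
tool_pos: [0.4676, 0.0006, 0.043]
tool_rot: [0.084, 0.996, 0.0, -0.001]
contact_force: [-0.2, -0.4, 0.3]
gripper_width: 0.0001
gripper_force: 0.0
```

Call:
play_rows --commands '[0, 0, 0, 0, 0, 0.1, 0, 0, 0, 0, 0, 0, 0, 0]'

```text
time: 19.55
tool_pos: [0.4673, 0.0006, 0.0385]
tool_rot: [0.084, 0.996, 0.0, -0.001]
contact_force: [-0.4, -0.4, -0.5]
gripper_width: 0.0003
gripper_force: 0.0
```

Call:
play_rows --commands '[0, 0, 0, 0, 0, 0.08, 0, 0, 0, 0, 0, 0, 0, 0]'

```text
time: 19.72
tool_pos: [0.4672, 0.0006, 0.0353]
tool_rot: [0.084, 0.996, 0.0, -0.002]
contact_force: [1.2, -0.0, -0.2]
gripper_width: 0.0005
gripper_force: 0.0
```

Call:
play_rows --commands '[0, 0, 0, 0, 0, 0.05, 0, 0, 0, 0, 0, 0, 0, 0]'

```text
time: 19.88
tool_pos: [0.4674, 0.0006, 0.0336]
tool_rot: [0.084, 0.996, 0.0, -0.001]
contact_force: [0.4, 0.8, 0.1]
gripper_width: 0.0005
gripper_force: 0.0
```

Call:
play_rows --commands '[0, 0, 0, 0, 0, 0.05, 0, 0, 0, 0, 0, 0, 0, 0]'

```text
time: 20.05
tool_pos: [0.4678, 0.0006, 0.0319]
tool_rot: [0.084, 0.996, 0.0, -0.001]
contact_force: [0.2, -0.5, 1.3]
gripper_width: 0.0008
gripper_force: 0.8
```

Call:
play_rows --commands '[0, 0, 0, 0, 0, 0.05, 0, 0, 0, 0, 0, 0, 0, 0]'

```text
time: 20.22
tool_pos: [0.4679, 0.0005, 0.03]
tool_rot: [0.084, 0.996, 0.0, -0.001]
contact_force: [-0.4, -0.3, 2.4]
gripper_width: 0.0006
gripper_force: 1.3
```

Contact began at about z = 0.033, and the force is growing as on a spring. I'll keep going to full depth.

Call:
play_rows --commands '[0, 0, 0, 0, 0, 0.05, 0, 0, 0, 0, 0, 0, 0, 0]'

```text
time: 20.38
tool_pos: [0.468, 0.0005, 0.028]
tool_rot: [0.084, 0.996, 0.0, -0.001]
contact_force: [0.2, 0.1, 2.2]
gripper_width: 0.0005
gripper_force: 1.7
```

Call:
play_rows --commands '[0, 0, 0, 0, 0, 0.05, 0, 0, 0, 0, 0, 0, 0, 0]'

```text
time: 20.55
tool_pos: [0.4681, 0.0005, 0.0271]
tool_rot: [0.084, 0.996, 0.0, -0.001]
contact_force: [-3.9, 0.3, 10.7]
gripper_width: 0.0004
gripper_force: 5.8
```

Call:
play_rows --commands '[0, 0, 0, 0, 0, 0.03, 0, 0, 0, 0, 0, 0, 0, 0]'

```text
time: 20.72
tool_pos: [0.4682, 0.0005, 0.0269]
tool_rot: [0.084, 0.996, 0.0, -0.001]
contact_force: [-9.8, 0.1, 23.1]
gripper_width: 0.0006
gripper_force: 11.4
```

The button is fully down: it bottomed out at z = 0.027 after about 6 mm of travel. Retreating.

Call:
play_rows --commands '[0, 0, 0, 0, 0, -0.2, 0, 0, 0, 0, 0, 0, -0.4, 0, 0, 0, 0, 0, 0, -1, 0, 0, 0, 0, 0, 0, -1, 0, 0, 0, 0, 0, 0, -1, 0]'

```text
time: 21.13
tool_pos: [0.4668, 0.0006, 0.1695]
tool_rot: [0.084, 0.996, 0.0, -0.002]
contact_force: [1.0, 0.5, 0.1]
gripper_width: 0.0005
gripper_force: 0.0
```

Call:
play_rows --commands '[0, 0, 0, 0.8, 0, -0.5, 0, 0, 0, 0, 0.8, 0, -0.5, 0, 0, 0, 0, 0, 0, 0, 0, 0, 0, 0, 0, 0, 0, 0, 0, 0, 0, 0, 0, 0, 0]'

```text
time: 21.55
tool_pos: [0.4051, 0.0111, 0.2083]
tool_rot: [0.084, 0.996, 0.0, -0.001]
contact_force: [-0.5, 0.8, -1.3]
gripper_width: 0.0007
gripper_force: 0.0
```

```bash
python3 - <<'E'
from h import *
rep();im=r.camera("side")[:,:,::-1].copy();cv2.imwrite("pics/s6.png",im)
c=contour(im,(285,160,75,60),mint);c0=contour(cv2.imread("pics/s5.png"),(285,160,75,60),mint)
print(c.mean(0)-c0.mean(0))
d=cv2.absdiff(im[150:240,280:400],cv2.imread("pics/s5.png")[150:240,280:400]).max(2);print((d>60).sum())
print(r.job_done())
E
```

```text
t 21.55 p [0.4051 0.0111 0.2083] F [-0.5  0.8 -1.3] w 0.0007 0.0
x [-0.986  0.167  0.002] z [ 0.002 -0.     1.   ] q [-0.1  -0.43  1.96  0.    1.61 -1.5 ]
[ 0.22165279 -0.12950696]
1064
the job is handed in; nothing more can be done
None
```

The cork and then the mint slab are stacked over the grey slab, within about 2 mm of centre by the camera fit. The button was pressed to its stop and released, and the job is handed in at 21.6 s; no verdict came back.

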